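Set the burn-in bell timer on a computer repair bench

TASK

A rebuilt computer is about to start its burn-in test. On the yellow bell timer, twist the dial clockwise past the red 20-minute top mark to wind the bell, then turn it back down to the green 10-minute mark and let go. Do not turn the dial of the blue timer beside it.

Things in the scene. Friction and masses are not known exactly. Their poses are not given: they have to be found in the camera images.
- yellow_timer: the yellow timer's housing, fixed to the bench: 120 x 110 mm, 38 mm high, origin at the centre of its underside, on the dial's axis; z up. On it a round white face (104 mm across, top at 42 mm) with the coloured marks; the green mark lies towards its +x. A small steel bell stands on a low ledge at its +x side, lower than the face.
- yellow_dial (a joint): angle of the yellow timer's dial, rad: 0 at the black zero mark, growing clockwise seen from above, 0.6 at the broad green 10-minute mark, 1.2 at the broad red 20-minute top mark (thin ticks at 0.3, 0.9), hard stop at 1.6. Starts between 0 and 0.2. Stiff (about 0.06 N m), no spring, stays where left. A clear twist past the top reads 1.3 to 1.4.
- yellow_grip (a point): grip point of the yellow timer's dial: on its vertical axis, 74 mm above the bench. x axis: level, along the black grip bar to its pointer end (white stripe); z up; turns with the dial (yaw falls as the joint grows). Bar 54 mm long (x), 16 mm thick (y), 34 mm high, its top 10 mm above this point; it stands on a round black disc, 62 mm across, top 24 mm below this point.
- blue_pointer (a point): pointer end of the grip bar of the blue timer, at the bar's top: 84 mm above the bench, 27 mm from that dial's axis; its x axis points level from the axis outwards. The blue timer is the same but for its blue housing; its dial's axis stands 260 mm or more to the side of the yellow one's. Its dial must stay as it is.
Not all that is in view belongs to the job. Leave any purple or turquoise look-alike of the yellow_timer alone.

How it is judged:
On the way:
1. the yellow dial has been twisted past the red top mark (value of joint yellow_dial above 1.2 rad), for 0.1 s.
At the end, for the whole second after the job is handed in: the yellow dial, having been past the top mark, rests within 0.18 rad (10 degrees) of the green 10-minute mark (joint value 0.42 to 0.78) and is let go (value of joint yellow_dial between 0.42 and 0.78 rad and velocity of joint yellow_dial between -0.05 and 0.05 rad/s); the robot touches nothing.
It fails at once if the blue timer's dial is turned (its pointer moves more than 5 mm, about 10 degrees) (distance of blue_pointer from where it was at the start of the episode above 0.005 m).
It also fails if it takes over 34 s, if anything falls off the work surface, if the arm or the gripper's body presses on something with over 40 N, if the wrist force passes 120 N, or if a joint passes its speed limit or range.

ROBOT

A 6-joint arm with a two-finger parallel gripper is mounted at the origin on the work surface. World frame = base frame: x ahead of the robot, y to its left, z up, the work surface at z = 0. Lengths are in m, angles in rad, forces in N, time in s.
With the tool pointing down it reaches from about 0.25 to 0.775 m from the base axis. Payload 8.9 kg.
Tool frame: the origin (TCP) lies midway between the tips of the shut fingers; the grasp point (between the pads) lies 19 mm behind it; z points along the fingers, y is the line along which they close (so a half turn about z gives the same grasp; the last joint's range is limited). The gripper opens to 85 mm and grips with 20 to 120 N. Pads are 22 mm wide; open, the fingers measure 114 mm over their backs; the gripper's body (76 mm by 85 mm) begins 54 mm behind the grasp point. The pads swing forward as they close: fully open they stand 13 mm farther back than shut.
Start: joints at [0.969, 0.291, -0.153, 1.127, 0, 1.431], TCP at [0.234, 0.47, 0.231] pointing down, gripper open.
Joint ranges: [-2.52, 2.52], [-0.91, 1.74], [-1.3, 1.37], [-1.96, 2.02], [-1.52, 1.47], [-3.14, 3.14]. Speed limits (rad/s): [2.22, 2.22, 2.79, 3.14, 3.14, 3.14].

INTERFACE

Orientations are given as a 3x3 rotation matrix whose columns are the frame's x, y, z axes.
In Python, from rig import env gives the robot as it stands. The module is installed in compiled form; this text tells all that it offers.
- The arm moves only by the tool arm_command, never from a script. Its argument "moves" is a list of rows, each an object with "translation": the shift along the tool's x, y, z scaled (see below), a list of three; "rot": the turn, a rotation vector about the tool's x, y, z scaled (see below), a list of three. In form: [{"translation": [dx, dy, dz], "rot": [wx, wy, wz]}, ...]. A call has 1 to 8 rows; each row is the pose to reach, as a shift and turn from the pose commanded when the call began, along the tool's axes at that moment; what a row does not reach only later rows make up. The controller multiplies each number of a shift by 120 mm and each number of a turn by pi/4 rad. A row lasts 1/12 s, in which the tool goes at most 41.7 mm and 7.16 degrees, less where a joint would pass 70% of its speed; a pose out of reach is approached as far as the arm can. A call with a number of a shift or a turn outside -1 to 1 is refused whole. A call with a gripper value outside its range is refused whole. "fingers" is the finger opening in mm, from 0 to 85.4, set as the call begins (left out, the last holds). The fingers move at their own pace and stop on an object; "newtons" is the grip in N (left out, the last holds). Time passes only in rows, so rows that repeat a pose let the fingers close. It gives the time, the measured TCP pose, the force, the opening and the grip force at its end, in the units of the state.
- env.observe(): the state, without advancing time (a new reading comes with each control period).
- env.get_image(name): name is "scene" or "top" or "wrist"; returns a dict with "color" (384x512x3 uint8, blue, green, red), "fovy" (degrees; the focal length in pixels is half the picture's height over the tangent of half this angle, whatever the lens; pixels are square), "cx", "cy" (the principal point, pixels), "R" (3x3) and "t" (3): a world point X has camera coordinates R X + t. Camera axes: x right, y down, z forward; pixel columns grow to the right and rows downward; lengths in m; the calibration is good to about 2 mm. The wrist camera is an equidistant fisheye: a pixel r from the principal point sees the ray r / f radians off the axis. A picture is of the moment at which its call begins. There is no depth.
- env.finish_job(): hands the job in; it is judged then, once.
The state is a dict: "t": time; "qpos": joint angles; "joint_vel": joint speeds; "joint_efforts": joint torques, N m; "eef_pos": TCP position; "tool_rot": TCP orientation; "ft_force": force on the tool from outside, world axes, zero at the start; "wrist_torque": the same for the moment, N m; "gripper_width": finger opening in m; "finger_force": force on a finger pad.
Only numpy, scipy, OpenCV 4.12 (cv2) and the standard library are available. Lean on these libraries where they do the work, as an engineer would, in place of code of your own. Each camera call takes 0.05 s, during which the arm holds its last target. There are 200 camera calls.

## Working session

There is one attempt and no reset: what is moved stays moved. The work goes in short steps, Python scripts to look and compute and a tool call to move; the robot and the scene stay as the last step left them, time stands still between calls to the robot, and variables do not carry over. Pictures are saved under pics/ and viewed, at most 10 in all, crops included, and the job is handed in when it is done.

Besides the shell and the picture viewer there is one more tool, called after "Call:" as name([rows], argument=value, ...), one row to a line, values as JSON. arm_command: Moves the arm, as the interface text tells. Its arguments: {"type":"object","properties":{"moves":{"type":"array","items":{"type":"object","properties":{"translation":{"type":"array","items":{"type":"number","minimum":-1,"maximum":1}},"rot":{"type":"array","items":{"type":"number","minimum":-1,"maximum":1}}}}},"fingers":{"type":"number"},"newtons":{"type":"number"}},"required":["moves"]}

```bash
mkdir -p pics
python3 - <<'E'
from rig import env
import cv2,pickle,numpy as np
d={}
for n in("top","scene"):
    d[n]=env.get_image(n); 
pickle.dump(d,open("v.pkl","wb"))
cv2.imwrite("pics/a.png",np.vstack([d["top"]["color"],d["scene"]["color"]])[:, :][:768] if 0 else cv2.resize(d["top"]["color"],(768,576)))
cv2.imwrite("pics/b.png",d["scene"]["color"])
print(env.observe())
E
```

```text
{'t': 0.1, 'qpos': array([ 9.68670322e-01,  2.91199154e-01, -1.54007765e-01,  1.12670732e+00,
       -1.52738154e-05,  1.43149557e+00]), 'joint_vel': array([-1.64173173e-03,  9.30388562e-04,  2.51325398e-03, -1.61252240e-05,
        1.08864545e-03,  6.79125433e-05]), 'joint_efforts': array([ 1.56511513e-03, -5.37977207e+01,  3.31919217e+01,  9.37778328e-03,
       -2.29220059e-04, -2.75811800e-05]), 'eef_pos': array([0.23418935, 0.46945663, 0.23081869]), 'tool_rot': array([[-8.94794619e-01,  4.46477552e-01, -6.20590906e-04],
       [ 4.46477961e-01,  8.94794147e-01, -9.29956399e-04],
       [ 1.40096454e-04, -1.10920014e-03, -9.99999375e-01]]), 'ft_force': array([-0.86157463,  0.15131224,  0.19354215]), 'wrist_torque': array([ 0.00947156,  0.01011376, -0.02135856]), 'finger_force': 0.0, 'gripper_width': 0.0856610566485958}
```

View pics/a.png

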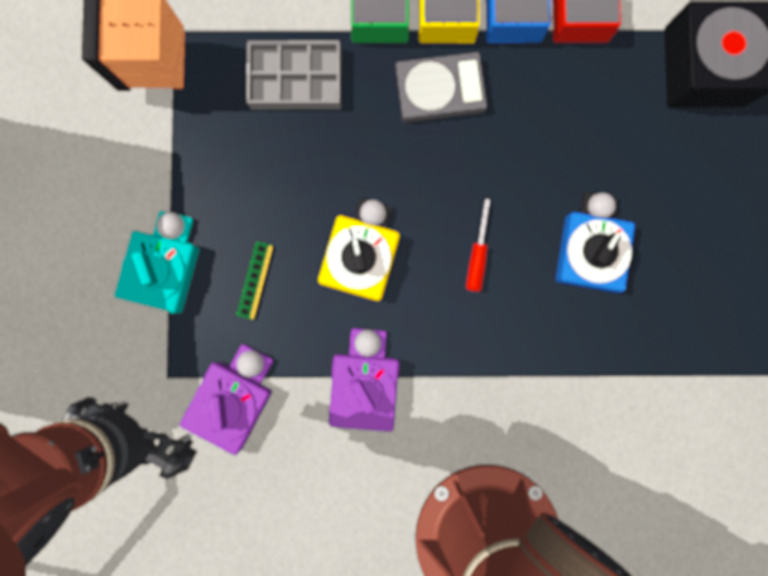

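View pics/b.png

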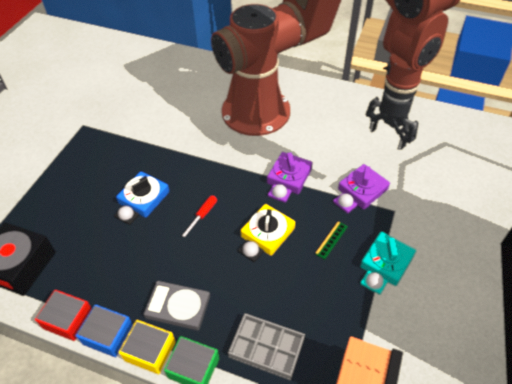

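Top view (768-wide): the yellow timer is at about (360,257) with its pointer stripe up-left at (355,240). The blue timer is at (597,250), and the purple and turquoise look-alikes are to the left and below. Next I'll measure it.

```bash
cat > h.py <<'E'
import numpy as np,cv2
def ray(c,u,v,z):
    f=c["color"].shape[0]/2/np.tan(np.radians(c["fovy"])/2)
    R,t=np.array(c["R"]),np.array(c["t"]); o=-R.T@t
    d=R.T@np.array([(u-c["cx"])/f,(v-c["cy"])/f,1]); return (o+d*(z-o[2])/d[2])
def face(c,box):
    x0,y0,x1,y1=box; im=c["color"][y0:y1,x0:x1]; hsv=cv2.cvtColor(im,cv2.COLOR_BGR2HSV)
    w=((hsv[...,1]<60)&(hsv[...,2]>200)).astype(np.uint8)
    n,l,s,_=cv2.connectedComponentsWithStats(w); k=1+np.argmax(s[1:,4])
    h=cv2.convexHull(np.argwhere(l==k)[:,::-1].astype(np.int32)).reshape(-1,2)+[x0,y0]
    P=np.array([ray(c,u,v,.042)[:2] for u,v in h])
    A=np.c_[2*P,np.ones(len(P))]; q=np.linalg.lstsq(A,(P**2).sum(1),rcond=None)[0]
    return q[:2],np.sqrt(q[2]+q[:2]@q[:2])
def mark(c,box,lo,hi):
    x0,y0,x1,y1=box; hsv=cv2.cvtColor(c["color"][y0:y1,x0:x1],cv2.COLOR_BGR2HSV)
    m=cv2.inRange(hsv,lo,hi); p=np.argwhere(m).mean(0); return ray(c,p[1]+x0,p[0]+y0,.042)[:2],int((m>0).sum())
E
python3 - <<'E'
from h import *; import pickle
d=pickle.load(open("v.pkl","rb"))
for n,b in(("top",(205,135,272,205)),("scene",(236,196,300,262))):
    c=d[n]; ctr,r=face(c,b); print(n,ctr,r)
    for nm,lo,hi in(("g",(45,80,60),(85,255,255)),("r",(0,120,100),(10,255,255))):
        p,k=mark(c,b,lo,hi); v=p-ctr; print(nm,p,k,np.hypot(*v),np.arctan2(v[1],v[0]))
    x0,y0,x1,y1=b
    cv2.imwrite("pics/c_%s.png"%n,cv2.resize(c["color"][y0:y1,x0:x1],None,fx=6,fy=6,interpolation=cv2.INTER_CUBIC))
cv2.imwrite("pics/c.png",np.hstack([cv2.resize(cv2.imread("pics/c_%s.png"%n),(400,400)) for n in d]))
E
```

```text
top [0.47614679 0.21804604] 0.05269698317905292
g [0.51676715 0.20600045] 6 0.042368732219842484 -0.28828012765975514
r [0.50148544 0.18712918] 3 0.03997372838128935 -0.8842334708694382
scene [0.47461382 0.21612271] 0.052281230759845386
g [0.51306761 0.2030624 ] 5 0.04061115541782887 -0.32741265593880897
r [0.49925008 0.18330765] 1 0.041033811376052665 -0.9268084451418033
```

View pics/c.png

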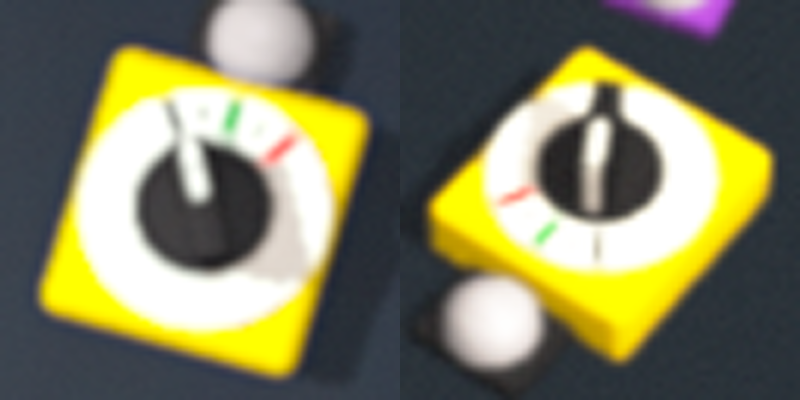

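Left crop (top view): green mark at (233,118), red at (283,148), black zero tick at (172,115), stripe from (200,200) to (183,140). That puts the dial near zero. Right crop (scene view) agrees, so next comes the stripe yaw and the move planning.

```bash
cat >> h.py <<'E'
from scipy.spatial.transform import Rotation as Ro
def delta(s,pos,yaw):
    R=np.array(s["tool_rot"]); T=Ro.from_euler("zx",[yaw,np.pi]).as_matrix() # intrinsic? z then x fixed
    T=np.array([[np.cos(yaw),np.sin(yaw),0],[np.sin(yaw),-np.cos(yaw),0],[0,0,-1]])
    print("trans",np.round(R.T@(np.array(pos)-s["eef_pos"])/.12,3),"rot",np.round(Ro.from_matrix(R.T@T).as_rotvec()/(np.pi/4),3))
def stripe(c,ctr,z=.084,rad=.03):
    im=c["color"].astype(int); pts=[]
    for v in range(384):
        for u in range(512):
            if im[v,u].min()>120:
                p=ray(c,u,v,z)[:2]-ctr
                if np.hypot(*p)<rad: pts.append(p)
    pts=np.array(pts); m=pts.mean(0); e=np.linalg.svd(pts-m)[2][0]; e*=np.sign(e@m)
    return len(pts),m,np.arctan2(e[1],e[0]),np.arctan2(m[1],m[0])
E
python3 - <<'E'
from h import *; import pickle
from rig import env
d=pickle.load(open("v.pkl","rb")); ctr=np.array([.4755,.2170])
print(stripe(d["top"],ctr,.084,.026),stripe(d["scene"],ctr,.084,.026))
delta(env.observe(),[*ctr,.19],.27+np.pi)
E
```

```text
(70, array([0.01386178, 0.00397557]), np.float64(-1.1135155417148925), np.float64(0.2793039187525904)) (115, array([-0.00282025, -0.00114313]), np.float64(-1.1919874453194788), np.float64(-2.7565011584068846))
trans [-2.739 -0.984  0.341] rot [-0.001 -0.001 -0.933]
```

Call:
arm_command([
  {"translation":[-1,-0.36,0],"rot":[0,0,0]},
  {"translation":[-1,-0.36,0],"rot":[0,0,0]},
  {"translation":[-1,-0.36,0],"rot":[0,0,0]},
  {"translation":[-1,-0.36,0],"rot":[0,0,0]},
], fingers=85, newtons=60)

```text
t: 0.43
eef_pos: [0.3261, 0.3735, 0.231]
tool_rot: [[-0.893, 0.45, 0.001], [0.45, 0.893, -0.002], [-0.002, -0.001, -1.0]]
ft_force: [0.6, 1.3, 0.4]
gripper_width: 0.0847
finger_force: 0.0
```

Call:
arm_command([
  {"translation":[-1,-0.36,0],"rot":[0,0,0]},
  {"translation":[-1,-0.36,0],"rot":[0,0,0]},
  {"translation":[-1,-0.36,0],"rot":[0,0,0]},
  {"translation":[-1,-0.36,0],"rot":[0,0,0]},
])

```text
t: 0.77
eef_pos: [0.4145, 0.2811, 0.231]
tool_rot: [[-0.893, 0.451, 0.002], [0.451, 0.893, -0.002], [-0.002, -0.001, -1.0]]
ft_force: [-0.3, -0.1, 0.2]
gripper_width: 0.0853
finger_force: 0.0
```

Call:
arm_command([
  {"translation":[-0.74,-0.26,0.34],"rot":[0,0,-0.93]},
  {"translation":[-0.74,-0.26,0.34],"rot":[0,0,-0.93]},
  {"translation":[-0.74,-0.26,0.34],"rot":[0,0,-0.93]},
  {"translation":[-0.74,-0.26,0.34],"rot":[0,0,-0.93]},
  {"translation":[-0.74,-0.26,0.34],"rot":[0,0,-0.93]},
  {"translation":[-0.74,-0.26,0.34],"rot":[0,0,-0.93]},
  {"translation":[-0.74,-0.26,0.34],"rot":[0,0,-0.93]},
  {"translation":[-0.74,-0.26,0.34],"rot":[0,0,-0.93]},
])

```text
t: 1.43
eef_pos: [0.4759, 0.2177, 0.1903]
tool_rot: [[-0.965, -0.261, -0.001], [-0.261, 0.965, -0.0], [0.001, -0.0, -1.0]]
ft_force: [0.3, 1.5, 0.5]
gripper_width: 0.0849
finger_force: 0.0
```

Run:
```python
from h import *
from rig import env
w=env.get_image("wrist"); cv2.imwrite("pics/w1.png",w["color"])
s=env.observe(); print(s["t"],s["eef_pos"],s["qpos"],s["gripper_width"])
delta(s,[.4755,.217,.058],.27+np.pi)
f=192/np.tan(np.radians(w["fovy"])/2)
for X in([.4755,.217,.084],[.4755+.027*np.cos(.27),.217+.027*np.sin(.27),.084],[.4755,.217,.042]):
    p=np.array(w["R"])@X+w["t"]; th=np.arctan2(np.hypot(p[0],p[1]),p[2]); print(np.array([w["cx"],w["cy"]])+f*th*p[:2]/np.hypot(p[0],p[1]))
```

```text
1.4833 [0.47590272 0.21779525 0.19036731] [ 2.89438436e-01  3.14803065e-01 -2.30721357e-01  1.02566225e+00
  2.02969649e-05  2.61068774e-02] 0.08490943920762148
trans [ 0.005 -0.006  1.103] rot [ 0.    -0.    -0.008]
[253.47061198 190.1448893 ]
[253.66515745 219.25052444]
[253.42123255 178.89124898]
```

View pics/w1.png

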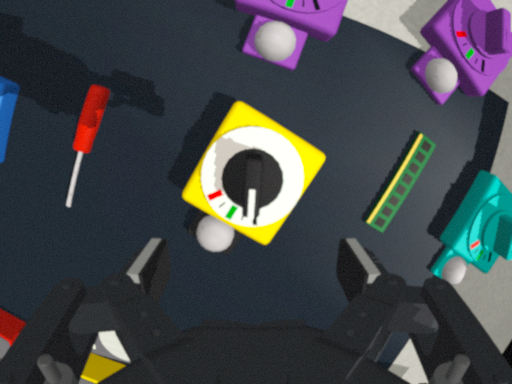

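Wrist view: the bar runs from about (257,152) to the stripe end at (251,222), turned about 0.08 rad clockwise of my tool axis. The centre agrees with the predicted (253,190). I'll correct the yaw, descend and grip.

Call:
arm_command([
  {"translation":[0,-0.005,0.2],"rot":[0,0,0.1]},
  {"translation":[0,-0.005,0.4],"rot":[0,0,0.1]},
  {"translation":[0,-0.005,0.6],"rot":[0,0,0.1]},
  {"translation":[0,-0.005,0.8],"rot":[0,0,0.1]},
  {"translation":[0,-0.005,0.8],"rot":[0,0,0.1]},
  {"translation":[0,-0.005,0.8],"rot":[0,0,0.1]},
])

```text
t: 1.98
eef_pos: [0.4753, 0.217, 0.0941]
tool_rot: [[-0.983, -0.186, -0.002], [-0.186, 0.983, -0.001], [0.002, -0.0, -1.0]]
ft_force: [-0.1, 1.0, -0.7]
gripper_width: 0.0853
finger_force: 0.0
```

Call:
arm_command([
  {"translation":[0,0,0.1],"rot":[0,0,0]},
  {"translation":[0,0,0.2],"rot":[0,0,0]},
  {"translation":[0,0,0.3],"rot":[0,0,0]},
  {"translation":[0,0,0.3],"rot":[0,0,0]},
  {"translation":[0,0,0.3],"rot":[0,0,0]},
])

```text
t: 2.4
eef_pos: [0.4768, 0.2174, 0.0597]
tool_rot: [[-0.982, -0.187, 0.001], [-0.187, 0.982, 0.0], [-0.001, 0.0, -1.0]]
ft_force: [-0.0, -0.3, -0.6]
gripper_width: 0.0854
finger_force: 0.0
```

Call:
arm_command([
  {"translation":[0,0,0]},
  {"translation":[0,0,0]},
  {"translation":[0,0,0]},
  {"translation":[0,0,0]},
  {"translation":[0,0,0]},
  {"translation":[0,0,0]},
  {"translation":[0,0,0]},
  {"translation":[0,0,0]},
], fingers=0, newtons=50)

```text
$.moves[0]: bad value
```

Run:
```python
from h import *
from rig import env
w=env.get_image("wrist"); cv2.imwrite("pics/w2.png",w["color"])
s=env.observe(); print(s)
```

```text
{'t': 2.45, 'qpos': array([ 2.88222394e-01,  4.50363642e-01, -4.10847499e-01,  7.07886646e-01,
       -2.18679046e-05,  9.98243306e-02]), 'joint_vel': array([-1.72082871e-05, -4.45323053e-03,  1.64733551e-03, -5.73040367e-03,
        1.85420977e-04, -3.21317644e-03]), 'joint_efforts': array([-2.51438913e-03, -5.65590906e+01,  2.57355577e+01, -1.18634332e-02,
       -1.13901409e-03,  1.75143447e-02]), 'eef_pos': array([0.47713961, 0.21749042, 0.0599822 ]), 'tool_rot': array([[-9.82304135e-01, -1.87285647e-01,  1.63469137e-03],
       [-1.87285136e-01,  9.82305484e-01,  4.61841129e-04],
       [-1.69226251e-03,  1.47515055e-04, -9.99998557e-01]]), 'ft_force': array([0.68357964, 0.35713964, 0.09283676]), 'wrist_torque': array([-0.03856126, -0.03643587,  0.01970142]), 'finger_force': 0.0, 'gripper_width': 0.08490226579019076}
```

View pics/w2.png

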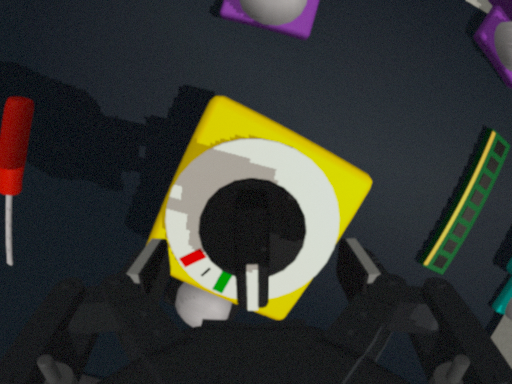

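The picture shows the bar upright at column 252, midway between the open fingers. The close call was refused because its rows lacked "rot", so I'll send it again.

Call:
arm_command([
  {"translation":[0,0,0],"rot":[0,0,0]},
  {"translation":[0,0,0],"rot":[0,0,0]},
  {"translation":[0,0,0],"rot":[0,0,0]},
  {"translation":[0,0,0],"rot":[0,0,0]},
  {"translation":[0,0,0],"rot":[0,0,0]},
  {"translation":[0,0,0],"rot":[0,0,0]},
  {"translation":[0,0,0],"rot":[0,0,0]},
  {"translation":[0,0,0],"rot":[0,0,0]},
], fingers=0, newtons=50)

```text
t: 3.12
eef_pos: [0.4764, 0.2168, 0.0588]
tool_rot: [[-0.982, -0.188, 0.0], [-0.188, 0.982, -0.001], [-0.0, -0.001, -1.0]]
ft_force: [-1.2, -3.4, 5.6]
gripper_width: 0.0155
finger_force: 49.9
```

Run:
```python
from h import *
from rig import env
s=env.observe(); print(s["eef_pos"],s["tool_rot"],s["ft_force"],s["wrist_torque"],s["gripper_width"],s["finger_force"])
```

```text
[0.47639584 0.21680316 0.0587954 ] [[-9.82239480e-01 -1.87631271e-01  3.32563492e-04]
 [-1.87631473e-01  9.82239212e-01 -7.49216697e-04]
 [-1.86080421e-04 -7.98309596e-04 -9.99999664e-01]] [-1.17542352 -3.39406621  5.63394095] [-0.6149748   0.20382601 -0.06280281] 0.015461311697144209 49.87012803554535
```

Call:
arm_command([
  {"translation":[0,0,0],"rot":[0,0,0.1]},
  {"translation":[0,0,0],"rot":[0,0,0.2]},
  {"translation":[0,0,0],"rot":[0,0,0.3]},
  {"translation":[0,0,0],"rot":[0,0,0.4]},
  {"translation":[0,0,0],"rot":[0,0,0.5]},
  {"translation":[0,0,0],"rot":[0,0,0.6]},
  {"translation":[0,0,0],"rot":[0,0,0.7]},
  {"translation":[0,0,0],"rot":[0,0,0.8]},
])

```text
t: 3.78
eef_pos: [0.4763, 0.216, 0.0588]
tool_rot: [[-0.903, 0.429, 0.0], [0.429, 0.903, -0.003], [-0.001, -0.002, -1.0]]
ft_force: [-0.7, -6.7, 6.3]
gripper_width: 0.0151
finger_force: 50.2
```

Call:
arm_command([
  {"translation":[0,0,0],"rot":[0,0,0.1]},
  {"translation":[0,0,0],"rot":[0,0,0.2]},
  {"translation":[0,0,0],"rot":[0,0,0.3]},
  {"translation":[0,0,0],"rot":[0,0,0.4]},
  {"translation":[0,0,0],"rot":[0,0,0.5]},
  {"translation":[0,0,0],"rot":[0,0,0.6]},
  {"translation":[0,0,0],"rot":[0,0,0.7]},
  {"translation":[0,0,0],"rot":[0,0,0.8]},
])

```text
t: 4.45
eef_pos: [0.4757, 0.2153, 0.0588]
tool_rot: [[-0.478, 0.878, -0.001], [0.878, 0.478, -0.004], [-0.003, -0.002, -1.0]]
ft_force: [-2.7, -9.8, 10.3]
gripper_width: 0.015
finger_force: 50.7
```

Call:
arm_command([
  {"translation":[0,0,0],"rot":[0,0,0]},
  {"translation":[0,0,0],"rot":[0,0,0]},
  {"translation":[0,0,0],"rot":[0,0,0]},
])

```text
t: 4.7
eef_pos: [0.4758, 0.2153, 0.0588]
tool_rot: [[-0.481, 0.877, -0.001], [0.877, 0.481, -0.004], [-0.003, -0.002, -1.0]]
ft_force: [-2.9, -10.7, 10.1]
gripper_width: 0.0155
finger_force: 50.6
```

Run:
```python
from h import *
from rig import env
w=env.get_image("wrist"); cv2.imwrite("pics/w3.png",w["color"])
s=env.observe(); R=s["tool_rot"]; print(s["eef_pos"],np.arctan2(-R[1,0],-R[0,0]),s["ft_force"],s["wrist_torque"],s["gripper_width"],s["finger_force"])
```

```text
[0.47573049 0.21530313 0.05878139] -1.0687148719735549 [ -4.02252148 -10.25584699  10.40496455] [-2.07496202  0.67261722 -0.01822314] 0.015115863850611453 50.56313753128052
```

View pics/w3.png

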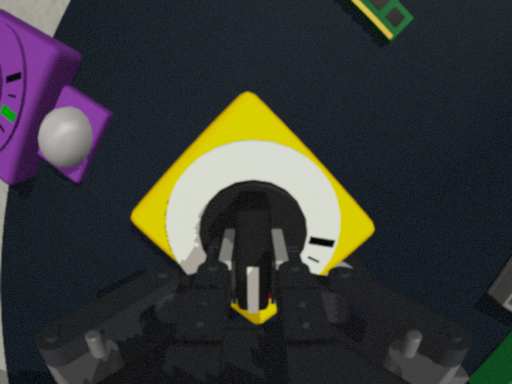

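The wrist view shows the pointer at column 252, with the zero tick at (322,242). That is 1.37 rad behind the pointer and matches the 1.364 from the tool yaw, with red just to the right of the pointer at (270,297). The dial is past the top mark, so I'll turn back 0.764 rad.

Call:
arm_command([
  {"translation":[0,0,0],"rot":[0,0,-0.13]},
  {"translation":[0,0,0],"rot":[0,0,-0.26]},
  {"translation":[0,0,0],"rot":[0,0,-0.39]},
  {"translation":[0,0,0],"rot":[0,0,-0.52]},
  {"translation":[0,0,0],"rot":[0,0,-0.65]},
  {"translation":[0,0,0],"rot":[0,0,-0.78]},
  {"translation":[0,0,0],"rot":[0,0,-0.9]},
  {"translation":[0,0,0],"rot":[0,0,-0.97]},
])

```text
t: 5.42
eef_pos: [0.4764, 0.2162, 0.0588]
tool_rot: [[-0.955, 0.297, 0.0], [0.297, 0.955, -0.002], [-0.001, -0.002, -1.0]]
ft_force: [-0.1, -5.8, 7.2]
gripper_width: 0.0152
finger_force: 49.9
```

Call:
arm_command([
  {"translation":[0,0,0],"rot":[0,0,0]},
  {"translation":[0,0,0],"rot":[0,0,0]},
  {"translation":[0,0,0],"rot":[0,0,0]},
])

```text
t: 5.67
eef_pos: [0.4764, 0.2161, 0.0588]
tool_rot: [[-0.953, 0.302, 0.0], [0.302, 0.953, -0.002], [-0.001, -0.002, -1.0]]
ft_force: [-0.1, -5.7, 6.5]
gripper_width: 0.0149
finger_force: 50.1
```

Run:
```python
from h import *
from rig import env
s=env.observe(); R=s["tool_rot"]; print(s["t"],s["eef_pos"],np.arctan2(-R[1,0],-R[0,0]),s["ft_force"],s["wrist_torque"])
```

```text
5.6667 [0.47638942 0.21612169 0.05879959] -0.3063103829145418 [-0.06644819 -5.70964722  6.48142602] [-1.31965097  0.17717797  0.0632042 ]
```

Tool yaw is -0.306, so the dial is at about 0.60. Release and lift.

Call:
arm_command([
  {"translation":[0,0,0],"rot":[0,0,0]},
  {"translation":[0,0,0],"rot":[0,0,0]},
  {"translation":[0,0,0],"rot":[0,0,0]},
  {"translation":[0,0,0],"rot":[0,0,0]},
  {"translation":[0,0,0],"rot":[0,0,0]},
  {"translation":[0,0,0],"rot":[0,0,0]},
  {"translation":[0,0,0],"rot":[0,0,0]},
  {"translation":[0,0,0],"rot":[0,0,0]},
], fingers=85)

```text
t: 6.33
eef_pos: [0.4763, 0.2172, 0.0585]
tool_rot: [[-0.954, 0.301, 0.0], [0.301, 0.954, 0.0], [-0.0, 0.0, -1.0]]
ft_force: [-0.1, -0.6, 0.0]
gripper_width: 0.0851
finger_force: 0.0
```

Call:
arm_command([
  {"translation":[0,0,-0.15],"rot":[0,0,0]},
  {"translation":[0,0,-0.35],"rot":[0,0,0]},
  {"translation":[0,0,-0.6],"rot":[0,0,0]},
  {"translation":[0,0,-0.85],"rot":[0,0,0]},
  {"translation":[0,0,-1],"rot":[0,0,0]},
  {"translation":[0,0,-1],"rot":[0,0,0]},
  {"translation":[0,0,-1],"rot":[0,0,0]},
  {"translation":[0,0,-1],"rot":[0,0,0]},
])

```text
t: 7.0
eef_pos: [0.4758, 0.217, 0.1778]
tool_rot: [[-0.954, 0.301, -0.001], [0.301, 0.954, -0.0], [0.001, -0.001, -1.0]]
ft_force: [-0.2, 0.0, -0.3]
gripper_width: 0.0851
finger_force: 0.0
```

Run:
```python
from rig import env
import cv2
w=env.get_image("wrist"); cv2.imwrite("pics/w4.png",cv2.resize(w["color"][100:300,150:350],(600,600)))
s=env.observe(); print(s["t"],s["eef_pos"],s["joint_vel"])
```

```text
7.05 [0.4755005  0.21695882 0.17740696] [-0.00014575  0.00567162 -0.00166192  0.00227672  0.00083188 -0.00101868]
```

View pics/w4.png

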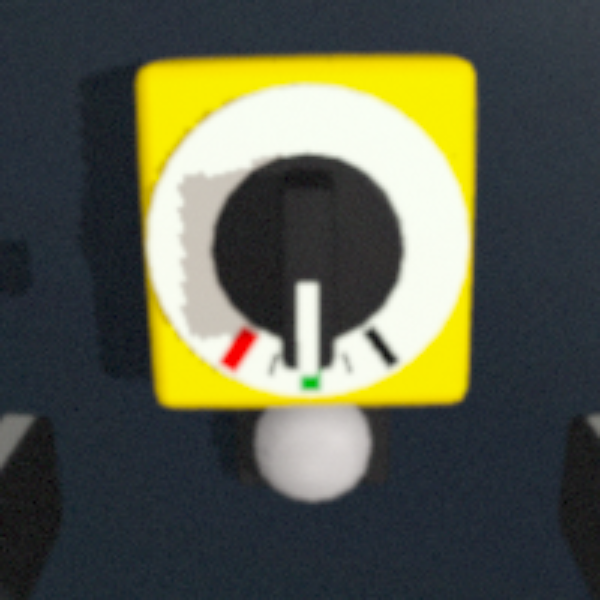

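The stripe (308,330) points straight at the green mark (311,382), and the gripper is clear.

```bash
python3 -c "
from rig import env
print(env.finish_job())"
```

```text
the job is handed in; nothing more can be done
None
```

I wound the yellow dial past the red top mark to about 1.36 rad, turned it back to the green 10-minute mark (about 0.60 rad), let go, and handed the job in; the arm never went near the blue timer.

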